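Press down and lock an access panel with its two slotted quarter-turn fasteners

TASK

The sprung access panel on top of the grey control box stands ajar. Set your fingertips in the slot of one of its two round fasteners, press down so the panel goes shut, and turn the fastener a quarter turn clockwise until it locks; then do the same with the other one, and let go so that the panel stays locked shut by itself. Nothing is to be gripped; never pull the panel up, and leave the loose things on the bench undisturbed.

Things in the scene. Friction and masses are not known exactly. Their poses are not given: they have to be found in the camera images.
- control_box: grey metal control box, 150x196x64 mm with its four feet, without the panel, fixed to the bench. Origin: centre of its underside (foot level); x points from its front (fasteners, two round sockets) to its back (panel hinge), y to its left, z up. Panel shut, the slot floors are at (-30, +46, 70) and (-30, -46, 70) mm in this frame and the tops of the heads and rings at z = 84 mm.
- access_panel (a joint): aluminium panel on top of the box, hinged along the box's back top edge. 0 rad = shut on a firm stop, positive = front raised. Sprung: unlocked and untouched it stands ajar at about 0.12 rad, fasteners about 13 mm above their shut height; 4 to 6 N straight down over a fastener shuts it; it springs up again unless a fastener is locked. Locked, it rests at about 0.01 rad.
- panel_front_edge (a point): middle of the upper front edge of the access panel (panel 150x192x4 mm); its hinge line is 150 mm behind it and 4 mm lower in the panel's frame
- fastener_left (a joint): turn of the left fastener, rad. 0 = unlocked, slot along the box's y; grows CLOCKWISE seen from above; 1.57 = locked, slot along the box's x; end stop 1.62. Starts at 0 to 0.35; stays where left (friction 0.08 N m). A hidden tongue slides under a catch in the box in the last third of the turn while the panel is held down; turned with the panel up, it passes over the catch and the panel stays ajar.
- fastener_right (a joint): turn of the right fastener, just as the left: 0 unlocked, clockwise seen from above, 1.57 locked, stop at 1.62; starts at 0 to 0.35
- fastener_left_slot (a point): slot floor centre of the left (box +y) fastener: round steel head with a darker slot floor, 66 mm dia, turning about its z axis (up), inside a fixed ring (69 mm inside, 80 mm outside, 16 mm high). A straight slot 32 mm wide, 14 mm deep, flat-floored, runs right across the head along this point's y, 66 mm long to the ring. Fingertips in the slot, turned about the axis, turn the head by the slot's walls.
- fastener_right_slot (a point): slot floor centre of the right (box -y) fastener; same shape, sizes and axes as the left
- solder_spool: bystander, loose, leave alone: round spool, 60 mm dia, 31 mm high; origin at the centre of its underside
- heat_sink: bystander, loose, leave alone: finned metal heat sink, 32x32x18 mm; origin at the centre of its underside
- side_cutters: bystander, loose, leave alone: pair of side cutters lying flat, 156x43x12 mm; origin at the centre of its underside
- tape_roll: bystander, loose, leave alone: roll of tape lying flat, 56 mm dia, 18 mm high; origin at the centre of its underside
- pin_bin: bystander, loose, leave alone: small open bin, 60x80x35 mm; origin at the centre of its underside
- relay: bystander, loose, leave alone: small box-shaped relay, 20x28x16 mm; origin at the centre of its underside
- gauge_block: bystander, loose, leave alone: upright steel block, 10x35x30 mm; origin at the centre of its underside

How it is judged (in metres and radians):
On the way, in this order (a step that is already met when the one before it is completed fails the run):
1. one fastener is turned to locked with the panel shut (value of joint access_panel below 0.035 rad and value of joint any of fastener_left, fastener_right above 1.4 rad), for 0.2 s.
2. both fasteners are turned to locked with the panel shut (value of joint access_panel below 0.035 rad and value of joint each of fastener_left, fastener_right above 1.4 rad), for 0.2 s.
At the end, for the whole second after the job is handed in: Both fasteners are turned at least 1.40 rad (80 degrees) clockwise and, with nothing touching it, the panel stays shut within 0.035 rad and at rest (all of step 2 and velocity of joint access_panel below 0.05 rad/s).
It fails at once if the panel is pulled up (opened beyond 0.25 rad) (value of joint access_panel above 0.25 rad).
It fails at once if a loose bystander is moved by more than 30 mm or lifted (distance of any of solder_spool, heat_sink, side_cutters, tape_roll, pin_bin, relay, gauge_block from where it was at the start of the episode above 0.03 m or height (world z) of any of solder_spool, heat_sink, side_cutters, tape_roll, pin_bin, relay, gauge_block above 0.02 m).
It also fails if it takes over 51 s, if anything falls off the work surface, if the arm or the gripper's body presses on something with over 40 N, if the wrist force passes 120 N, or if a joint passes its speed limit or range.

ROBOT

A 7-joint arm with a two-finger parallel gripper is mounted at the origin on a cart in front of the work surface, level with it; the furniture and walls round the work are solid. World frame = base frame: x ahead of the robot, y to its left, z up, the work surface at z = 0. Lengths are in mm, angles in rad, forces in N, time in s.
With the tool pointing down it reaches from about 425 to 875 mm from the base axis. Payload 4.7 kg.
Tool frame: the origin (TCP) lies at the very end of the fingers, on their centre line; the grasp point (between the pads) lies 19 mm behind it (r.hold_point_z is the distance from the TCP to the grasp point, in mm); z points along the fingers, y is the direction in which the jaws open and shut (so a half turn about z gives the same grasp; the last joint's range is limited). The gripper opens to 87 mm and grips with 3 to 60 N. Pads are 19 mm wide; open, the fingers measure 117 mm over their backs; the gripper's body (75 mm by 190 mm) begins 51 mm behind the grasp point.
Start: joints at [0.721, 0.321, -0.07, 1.45, 0.023, 1.371, -0.057], TCP at [494.203, -422.243, 222.587] pointing down, gripper open.
Joint ranges: [-2.86, 2.86], [-0.3, 2.09], [-1.38, 1.24], [0.06, 2.45], [-1.56, 4.7], [0.09, 2.05], [-2.69, 2.69]. Speed limits (rad/s): [2.57, 2.57, 3.14, 3.14, 3.14, 3.14, 3.14].

INTERFACE

Orientations are given as a unit quaternion [w, x, y, z].
In Python, from cell import r gives the robot as it stands.
- The arm moves only by the tool apply_moves, never from a script. Its argument "steps" is a list of rows, each an object with "twist": the turn, a rotation vector about the tool's x, y, z in rad, a list of three; "offset": the shift along the tool's x, y, z in m, a list of three; "claw": the opening, from 0 (shut) to 1 (fully open). In form: [{"twist": [rx, ry, rz], "offset": [x, y, z], "claw": claw}, ...]. A call has 1 to 12 rows; each row is the pose to reach, as a shift and turn from the pose commanded when the call began, along the tool's axes at that moment; what a row does not reach only later rows make up. A row lasts 1/12 s, in which the tool goes at most 41.7 mm and 7.16 degrees, less where a joint would pass 70% of its speed; a pose out of reach is approached as far as the arm can. A call with a gripper value outside its range is refused whole. The fingers move at their own pace and stop on an object; "newtons" is the grip in N (left out, the last holds). Time passes only in rows, so rows that repeat a pose let the fingers close. It gives the time, the measured TCP pose, the force and the opening at its end, in the units of the state.
- r.sense(): the state, without advancing time (a new reading comes with each control period).
- r.camera(name): name is "side" or "top"; returns the picture (420x560x3 uint8, red, green, blue); there is no depth.
- r.camera_info(name): a dict with "mtx" (3x3 intrinsics, pixels), "rvec" (rotation vector, rad) and "tvec" (3), from world to camera coordinates, as OpenCV has them. Camera axes: x right, y down, z forward; pixel columns grow to the right and rows downward; lengths in mm; the calibration is good to about 2 mm. A picture is of the moment at which its call begins. camera_info takes no time and is no camera call.
- r.hand_in(): hands the job in, once; it reports no verdict.
Trained networks look in the newest picture that a camera, given by its name, has taken for a name from the list of things; names that differ only in an ending like _2 or _b are one class to them, and where a whole thing is asked for, a point or a joint stands for the part that bears it (a point fixed in the world has none). Each returns a list of dicts, best first, with "score" (0 to 1); they miss things now and then, are a little off and sometimes report something else, mostly with a low value. They report only what shows in the picture. A call takes as long as a camera call.
- r.spot_in(name, camera): "extent" ([left, top, right, bottom] in pixels, round what is visible of it).
The state is a dict: "time": time; "joint_pos": joint angles; "joint_vel": joint speeds; "joint_efforts": joint torques, N m; "ee_pos": TCP position; "eef_rot": TCP orientation; "ft_force": force on the tool from outside, world axes, zero at the start; "moment": the same for the moment, N m; "finger_gap": finger opening in mm.
Only numpy, scipy, OpenCV 4.12 (cv2) and the standard library are available. Lean on these libraries where they do the work, as an engineer would, in place of code of your own. Each camera call takes 0.05 s, during which the arm holds its last target. There are 200 camera calls.

## Working session

There is one attempt and no reset: what is moved stays moved. The work goes in short steps, Python scripts to look and compute and a tool call to move; the robot and the scene stay as the last step left them, time stands still between calls to the robot, and variables do not carry over. Pictures are saved under pics/ and viewed, about 8 in all and at most 12, crops included, and the job is handed in when it is done.

Besides the shell and the picture viewer there is one more tool, called after "Emit:" by a JSON object that holds its "name" and its "arguments", one argument or row to a line. apply_moves: Moves the arm, as the interface text tells. Its arguments: {"type":"object","properties":{"steps":{"type":"array"},"newtons":{"type":"number"}},"required":["steps"]}

```bash
mkdir -p pics; ls
python3 - <<'E'
from cell import r
import cv2
s=r.sense(); print(s)
for c in("top","side"):
    im=r.camera(c); cv2.imwrite(f"pics/{c}0.png",im[:,:,::-1])
    print(c,r.camera_info(c))
    for n in("control_box","access_panel","fastener_left_slot","fastener_left"):
        print(n,[(d["score"],d["extent"]) for d in r.spot_in(n,c)][:4])
E
```

```text
pics
{'time': 0.0, 'joint_pos': array([ 0.72109958,  0.3218082 , -0.07008728,  1.45165831,  0.02261032,
        1.37080811, -0.05688825]), 'joint_vel': array([-0.00011447,  0.00018701,  0.00077956,  0.00090889, -0.00184059,
        0.00207046, -0.00041008]), 'joint_efforts': array([ 9.54741267e-06, -4.91276622e+01, -4.03677123e-01, -3.12523055e+01,
       -6.37843483e-02,  4.36975854e-02,  1.61006483e-04]), 'ee_pos': array([ 493.75173759, -421.89321879,  221.47953321]), 'eef_rot': array([-8.36505827e-04,  9.08162612e-01,  4.18616498e-01, -4.44902876e-04]), 'ft_force': array([ 0.49070366, -0.14840026, -0.55520742]), 'moment': array([ 0.04108332,  0.04636406, -0.00971074]), 'finger_gap': 86.74098742502801}
top {'mtx': array([[499.44930538,   0.        , 281.4237971 ],
       [  0.        , 499.44930538, 220.81678815],
       [  0.        ,   0.        ,   1.        ]]), 'rvec': array([ 2.20906129, -2.15193975,  0.10029985]), 'tvec': array([-219.60510002,  483.42709887, 1119.81532974])}
control_box [(0.8, [232.5, 122.4, 336.0, 231.1])]
access_panel [(0.67, [239.2, 121.9, 333.0, 225.7])]
fastener_left_slot [(0.89, [246.8, 142.7, 280.2, 174.7])]
fastener_left [(0.72, [248.4, 144.2, 278.5, 176.8])]
side {'mtx': array([[490.79744008,   0.        , 272.07730073],
       [  0.        , 490.79744008, 208.0303814 ],
       [  0.        ,   0.        ,   1.        ]]), 'rvec': array([ 1.26156855,  1.89819727, -1.15392172]), 'tvec': array([ 384.90786302, -101.86376589, 1334.2816937 ])}
control_box [(0.6, [205.0, 200.0, 305.0, 303.0]), (0.34, [159.5, 213.4, 209.9, 230.7])]
access_panel [(0.94, [208.5, 199.3, 303.9, 267.6])]
fastener_left_slot []
fastener_left []
```

Run:
```python
import cv2
a=cv2.imread("pics/top0.png");b=cv2.imread("pics/side0.png")
cv2.imwrite("pics/t1.png",cv2.resize(a[90:270,180:420],(800,600),interpolation=cv2.INTER_CUBIC))
```

```text
(no output)
```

View pics/top0.png

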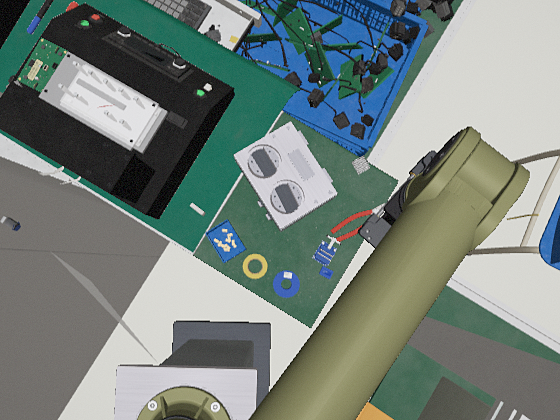

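View pics/side0.png

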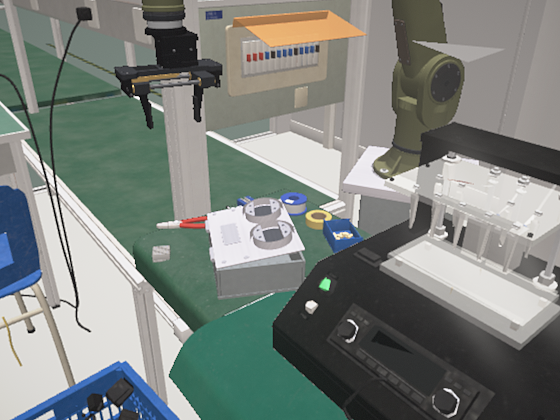

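View pics/t1.png

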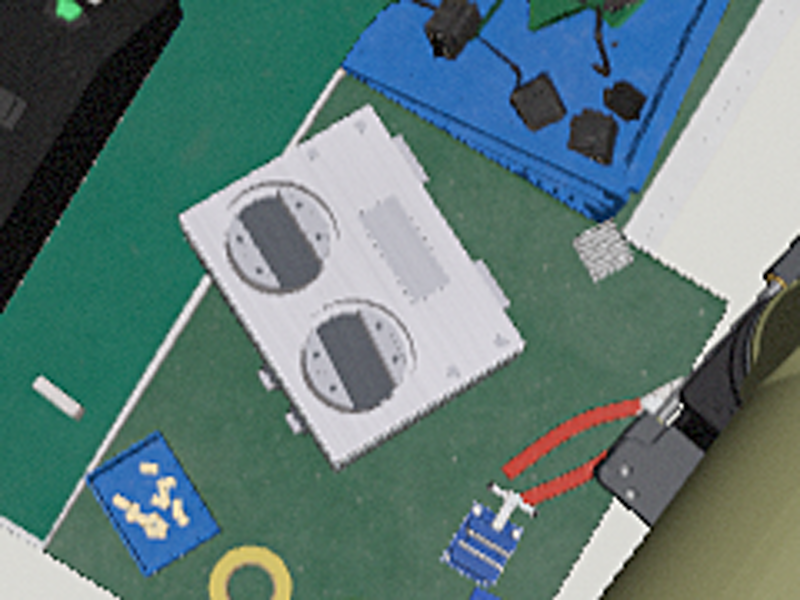

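Top view: the box has its panel corners at crop (370,105), (180,215), (340,468) and (523,347). Its front (sockets) faces lower left, so the left fastener is at crop (280,237) and the right at (357,358), both with dark slots. Side view: the panel is ajar and there is space above it. I'll fit the pose next.

```bash
cat > h.py <<'E'
import numpy as np,cv2
from scipy.optimize import least_squares
from cell import r
def proj(c,P):
    i=r.camera_info(c); return cv2.projectPoints(np.float64(P).reshape(-1,1,3),i["rvec"],i["tvec"],i["mtx"],None)[0].reshape(-1,2)
def plane(c,px,z):
    i=r.camera_info(c);R=cv2.Rodrigues(i["rvec"])[0];C=-R.T@i["tvec"]
    d=(R.T@np.linalg.inv(i["mtx"])@np.c_[px,np.ones(len(px))].T).T
    return C+d*((z-C[2])/d[:,2])[:,None]
def box2w(P,p):  # p=x,y,yaw
    c,s=np.cos(p[2]),np.sin(p[2]); P=np.float64(P).reshape(-1,3)
    return np.c_[p[0]+c*P[:,0]-s*P[:,1],p[1]+s*P[:,0]+c*P[:,1],P[:,2]]
def pan(P,a): # panel point given in box frame when shut
    P=np.float64(P).reshape(-1,3)-[75,0,64];c,s=np.cos(a),np.sin(a)
    return np.c_[c*P[:,0]+s*P[:,2],P[:,1],-s*P[:,0]+c*P[:,2]]+[75,0,64]
E
python3 - <<'E'
from h import *
cr=np.array([[370,105],[180,215],[340,468],[523,347]])*.3+[180,90]
M=[[75,96,68],[-75,96,68],[-75,-96,68],[75,-96,68]]
hc=np.array([[280,237],[357,358]])*.3+[180,90]
H=[[-30,46,84],[-30,-46,84]]
f=lambda p:np.r_[(proj("top",box2w(pan(M,.12),p))-cr).ravel(),(proj("top",box2w(pan(H,.12),p))-hc).ravel()]
w0=plane("top",cr,75); d=w0[0]-w0[1]
s=least_squares(f,[*w0[:,:2].mean(0),np.arctan2(d[1],d[0])]);p=s.x
print("pose",p,"res",s.fun.reshape(-1,2).round(1).tolist())
F=box2w([[-30,46,70],[-30,-46,70]],p);print("slots",F,np.hypot(*F[:,:2].T))
im=cv2.imread("pics/top0.png");g=cv2.cvtColor(im,6)
for k,h in enumerate(hc):
    m=np.zeros_like(g);cv2.circle(m,tuple(np.int32(h)),14,255,-1)
    t=np.uint8((g<125)&(m>0))*255
    n,l,st,ce=cv2.connectedComponentsWithStats(t);j=1+st[1:,4].argmax()
    pts=np.argwhere(l==j)[:,::-1].astype(float);W=plane("top",pts,82)[:,:2]
    u=np.linalg.svd(W-W.mean(0))[2][0];q=np.arctan2(u[1],u[0])
    print(k,st[j],ce[j],"slot centre",W.mean(0),"fast angle cw",(p[2]+np.pi/2-q+np.pi/2)%np.pi-np.pi/2)
# side overlay
b=cv2.imread("pics/side0.png");a=im
for c,i in(("side",b),("top",a)):
    for Q in(box2w(pan(M,.12),p),box2w([[75,98,0],[-75,98,0],[-75,-98,0],[75,-98,0]],p)):
        cv2.polylines(i,[np.int32(proj(c,Q)*8)],True,(0,0,255),1,16,3)
    t=np.linspace(0,6.28,40)
    for y in(46,-46):
        Q=box2w(pan(np.c_[-30+33*np.cos(t),y+33*np.sin(t),84+0*t],.12),p)
        cv2.polylines(i,[np.int32(proj(c,Q)*8)],True,(255,0,255),1,16,3)
o=np.hstack([cv2.resize(b[180:320,180:330],(400,373),interpolation=2),cv2.resize(a[110:250,215:365],(400,373),interpolation=2)])
cv2.imwrite("pics/ov.png",o)
E
```

```text
pose [ 585.88784436 -213.60133389   -0.97997189] res [[0.3, 0.1], [-0.2, 0.5], [-1.0, -1.2], [1.1, -0.4], [0.0, 0.7], [-0.2, 0.2]]
slots [[ 607.3786265  -163.06277156   70.        ]
 [ 530.97430884 -214.31099341   70.        ]] [628.88652664 572.59315272]
0 [252 148  25  28 358] [263.59497207 161.53072626] slot centre [ 612.7850718  -164.23211841] fast angle cw 0.002925115620154628
1 [276 184  23  28 363] [286.54269972 197.25068871] slot centre [ 535.49934102 -216.33153791] fast angle cw 0.10388435195112145
```

View pics/ov.png

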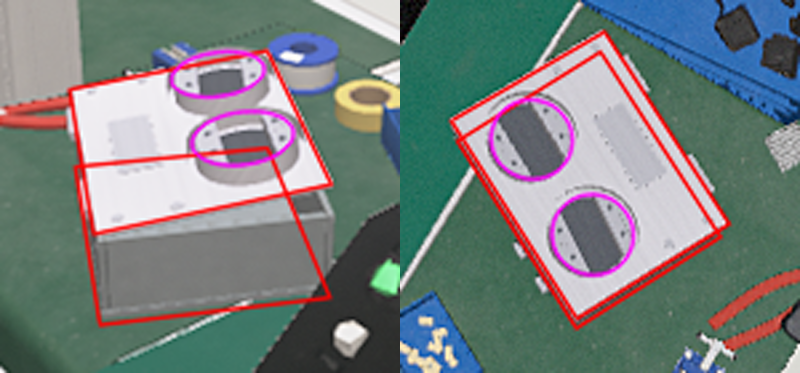

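```bash
cat >> h.py <<'E'
P=np.array([585.9,-213.6,-.980])
from scipy.spatial.transform import Rotation as Ro
def delta(xyz,yaw,s=None):
    "offset in tool axes (m) and rotvec to reach world xyz mm, tool down, tool y at yaw (mod pi)"
    s=s or r.sense();q=s["eef_rot"];R=Ro.from_quat([*q[1:],q[0]])
    best=None
    for y in(yaw,yaw+np.pi):
        yv=np.array([np.cos(y),np.sin(y),0]);z=np.array([0,0,-1.]);T=Ro.from_matrix(np.c_[np.cross(yv,z),yv,z])
        v=(R.inv()*T).as_rotvec()
        print("off",(R.inv().apply(np.array(xyz)-s["ee_pos"])/1000).round(4),"twist",v.round(4))
E
python3 - <<'E'
from h import *
L=plane("top",np.array([[235,90],[160,217.]]),0)[:,:2];n=np.array([-(L[1]-L[0])[1],(L[1]-L[0])[0]]);n/=np.hypot(*n)
print(L)
F=box2w([[-30,46,70],[-30,-46,70]],P)
for a in(0,.35):
    ya=P[2]+np.pi/2-a;u=np.array([np.cos(ya),np.sin(ya)]);v=np.array([-u[1],u[0]])
    print([round(float((F[0,:2]+i*95*u+j*37*v-L[0])@n)) for i in(1,-1)for j in(1,-1)], (F[0,:2]-L[0])@n)
s=r.sense();print(s["time"])
delta([*F[0,:2],160],P[2]+np.pi/2-.0);delta([*F[1,:2],160],P[2]+np.pi/2-.1)
E
```

```text
[[800.32354384 -88.43773565]
 [492.27788089  75.54478907]]
[55, 90, 223, 258] 156.53075599617844
[66, 121, 192, 247] 156.53075599617844
0.5
off [ 0.2706 -0.0823  0.0625] twist [-0.      0.     -1.2978]
off [ 0.2706 -0.0823  0.0625] twist [0.     0.     1.8438]
off [ 0.182  -0.1071  0.0626] twist [-0.      0.     -1.1978]
off [ 0.182  -0.1071  0.0626] twist [0.     0.     1.9438]
```

Emit:
{"name": "apply_moves", "arguments": {
  "steps": [
    {"twist":[0,0,-0.12],"offset":[0.03,-0.009,0],"claw":0.23},
    {"twist":[0,0,-0.24],"offset":[0.06,-0.018,0],"claw":0.23},
    {"twist":[0,0,-0.36],"offset":[0.09,-0.027,0.01],"claw":0.23},
    {"twist":[0,0,-0.48],"offset":[0.12,-0.036,0.01],"claw":0.23},
    {"twist":[0,0,-0.6],"offset":[0.15,-0.045,0.02],"claw":0.23},
    {"twist":[0,0,-0.72],"offset":[0.18,-0.054,0.03],"claw":0.23},
    {"twist":[0,0,-0.84],"offset":[0.21,-0.063,0.04],"claw":0.23},
    {"twist":[0,0,-0.96],"offset":[0.24,-0.072,0.05],"claw":0.23},
    {"twist":[0,0,-1.08],"offset":[0.26,-0.08,0.06],"claw":0.23},
    {"twist":[0,0,-1.2],"offset":[0.2706,-0.0823,0.0625],"claw":0.23},
    {"twist":[0,0,-1.298],"offset":[0.2706,-0.0823,0.0625],"claw":0.23},
    {"twist":[0,0,-1.298],"offset":[0.2706,-0.0823,0.0625],"claw":0.23}
  ]
}}

```text
time: 1.5
ee_pos: [607.6, -161.6, 159.7]
eef_rot: [-0.0, 0.468, 0.884, 0.0]
ft_force: [0.0, -1.0, -0.5]
finger_gap: 21.6
```

Run:
```python
from h import *
s=r.sense();print(s["time"],s["joint_pos"].round(2),s["ee_pos"],s["ft_force"],s["finger_gap"])
F=box2w([[-30,46,70],[-30,-46,70]],P)
delta([*F[0,:2],100],P[2]+np.pi/2-.0)
i=r.camera("side");j=r.camera("top")
cv2.imwrite("pics/a.png",np.hstack([cv2.resize(i[100:320,150:350],(400,440),interpolation=2),cv2.resize(j[60:280,170:370],(400,440),interpolation=2)])[:,:,::-1])
```

```text
1.5 [ 0.52  0.34 -0.38  1.58  0.13  1.25  0.72] [ 607.60482165 -161.61941629  159.69816556] [ 0.02020799 -0.99816409 -0.48836312] 21.574467662889614
off [-0.0011 -0.001   0.0597] twist [-0.0001 -0.0007  0.005 ]
off [-0.0011 -0.001   0.0597] twist [ 1.1000e-03 -2.0000e-04 -3.1366e+00]
```

View pics/a.png

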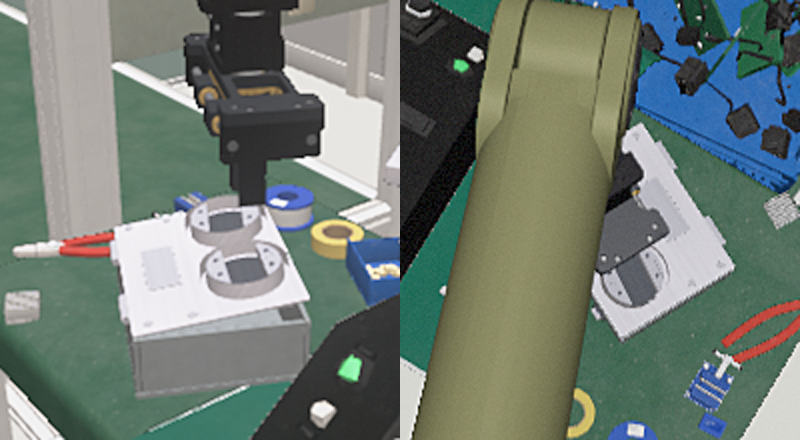

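Emit:
{"name": "apply_moves", "arguments": {
  "steps": [
    {"twist":[0,0,0.005],"offset":[-0.001,-0.001,0.02],"claw":0.23},
    {"twist":[0,0,0.005],"offset":[-0.001,-0.001,0.04],"claw":0.23},
    {"twist":[0,0,0.005],"offset":[-0.001,-0.001,0.055],"claw":0.23},
    {"twist":[0,0,0.005],"offset":[-0.001,-0.001,0.062],"claw":0.23},
    {"twist":[0,0,0.005],"offset":[-0.001,-0.001,0.068],"claw":0.23},
    {"twist":[0,0,0.005],"offset":[-0.001,-0.001,0.072],"claw":0.23},
    {"twist":[0,0,0.005],"offset":[-0.001,-0.001,0.076],"claw":0.23},
    {"twist":[0,0,0.005],"offset":[-0.001,-0.001,0.076],"claw":0.23}
  ]
}}

```text
time: 2.27
ee_pos: [607.2, -164.6, 84.1]
eef_rot: [0.0, 0.473, 0.881, -0.0]
ft_force: [0.1, -0.0, -0.0]
finger_gap: 20.0
```

Run:
```python
from h import *
s=r.sense();print(s["time"],s["ee_pos"],s["ft_force"],s["moment"],s["finger_gap"])
i=r.camera("side")
cv2.imwrite("pics/b.png",cv2.resize(i[170:310,190:330],(560,560),interpolation=2)[:,:,::-1])
```

```text
2.2667 [ 607.23233159 -164.60939781   84.06290398] [ 0.11548842 -0.03643244 -0.02627757] [ 0.01808203 -0.01274855  0.04655369] 20.00896225211835
```

View pics/b.png

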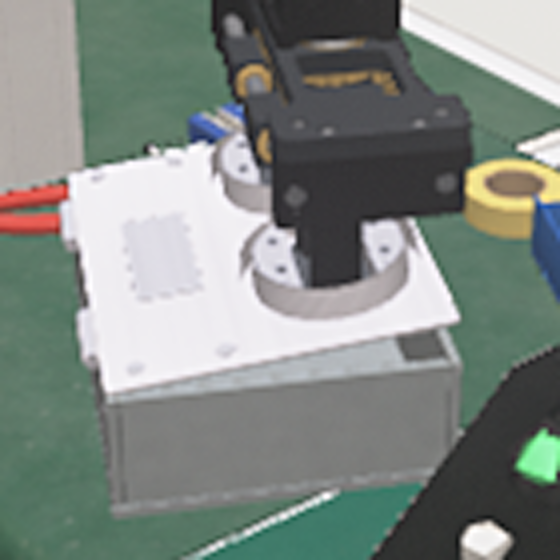

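Fingers are in the slot (near head at crop (330,265)), no force. Next, press.

Emit:
{"name": "apply_moves", "arguments": {
  "steps": [
    {"twist":[0,0,0],"offset":[0,0,0.004],"claw":0.23},
    {"twist":[0,0,0],"offset":[0,0,0.008],"claw":0.23},
    {"twist":[0,0,0],"offset":[0,0,0.012],"claw":0.23},
    {"twist":[0,0,0],"offset":[0,0,0.014],"claw":0.23},
    {"twist":[0,0,0],"offset":[0,0,0.014],"claw":0.23}
  ]
}}

```text
time: 2.73
ee_pos: [607.5, -163.7, 70.6]
eef_rot: [0.0, 0.473, 0.881, 0.0]
ft_force: [-1.4, 2.2, 3.7]
finger_gap: 19.9
```

Emit:
{"name": "apply_moves", "arguments": {
  "steps": [
    {"twist":[0,0,0],"offset":[0,0,0.001],"claw":0.23},
    {"twist":[0,0,0],"offset":[0,0,0.002],"claw":0.23},
    {"twist":[0,0,0],"offset":[0,0,0.002],"claw":0.23}
  ]
}}

```text
time: 2.98
ee_pos: [607.6, -163.7, 70.3]
eef_rot: [0.0, 0.473, 0.881, 0.0]
ft_force: [-5.1, 2.2, 13.0]
finger_gap: 19.9
```

Emit:
{"name": "apply_moves", "arguments": {
  "steps": [
    {"twist":[0,0,0.1],"offset":[0,0,0],"claw":0.23},
    {"twist":[0,0,0.2],"offset":[0,0,0],"claw":0.23},
    {"twist":[0,0,0.3],"offset":[0,0,0],"claw":0.23},
    {"twist":[0,0,0.4],"offset":[0,0,0],"claw":0.23},
    {"twist":[0,0,0.5],"offset":[0,0,0],"claw":0.23},
    {"twist":[0,0,0.6],"offset":[0,0,0],"claw":0.23}
  ]
}}

```text
time: 3.48
ee_pos: [607.2, -164.5, 70.3]
eef_rot: [0.0, 0.714, 0.701, -0.0]
ft_force: [-6.7, 1.2, 13.4]
finger_gap: 20.3
```

Run:
```python
from h import *
s=r.sense();print(s["time"],s["joint_pos"].round(2),s["ee_pos"],s["ft_force"],s["moment"],s["finger_gap"])
```

```text
3.4833 [ 0.43  0.4  -0.26  1.67  0.12  1.08  0.12] [ 607.1852221  -164.46823049   70.3190689 ] [-6.73000038  1.24026967 13.44745302] [0.42134472 1.30531462 0.12455342] 20.294347910732164
```

Emit:
{"name": "apply_moves", "arguments": {
  "steps": [
    {"twist":[0,0,0.1],"offset":[0,0,0],"claw":0.23},
    {"twist":[0,0,0.2],"offset":[0,0,0],"claw":0.23},
    {"twist":[0,0,0.3],"offset":[0,0,0],"claw":0.23},
    {"twist":[0,0,0.4],"offset":[0,0,0],"claw":0.23},
    {"twist":[0,0,0.5],"offset":[0,0,0],"claw":0.23},
    {"twist":[0,0,0.6],"offset":[0,0,0],"claw":0.23},
    {"twist":[0,0,0.7],"offset":[0,0,0],"claw":0.23},
    {"twist":[0,0,0.8],"offset":[0,0,0],"claw":0.23},
    {"twist":[0,0,0.9],"offset":[0,0,0],"claw":0.23},
    {"twist":[0,0,1.0],"offset":[0,0,0],"claw":0.23},
    {"twist":[0,0,1.1],"offset":[0,0,0],"claw":0.23}
  ]
}}

```text
time: 4.4
ee_pos: [608.0, -162.8, 70.3]
eef_rot: [-0.0, 0.974, 0.225, 0.001]
ft_force: [-4.0, 3.9, 11.5]
finger_gap: 20.1
```

Run:
```python
from h import *
s=r.sense();print(s["time"],s["joint_pos"].round(2),s["ee_pos"],s["ft_force"],s["moment"],s["finger_gap"])
delta([607,-164,70],P[2])
```

```text
4.4 [ 0.29  0.39 -0.08  1.68  0.03  1.08 -0.92] [ 608.02634942 -162.84062744   70.31481599] [-4.04045614  3.91126844 11.53506685] [0.8790363  0.7060277  0.04154686] 20.109873216839382
off [-0.0014  0.0006  0.0003] twist [-0.0002 -0.0021 -0.1375]
off [-0.0014  0.0006  0.0003] twist [-3.1000e-03  3.0000e-04  3.0041e+00]
```

Emit:
{"name": "apply_moves", "arguments": {
  "steps": [
    {"twist":[0,0,0.05],"offset":[0,0,0],"claw":0.23},
    {"twist":[0,0,0.1],"offset":[0,0,0],"claw":0.23},
    {"twist":[0,0,0.13],"offset":[0,0,0],"claw":0.23},
    {"twist":[0,0,0.13],"offset":[0,0,0],"claw":0.23}
  ]
}}

```text
time: 4.73
ee_pos: [607.9, -162.8, 70.3]
eef_rot: [-0.0, 0.987, 0.163, 0.001]
ft_force: [-3.5, 4.2, 12.3]
finger_gap: 19.8
```

Run:
```python
from h import *
s=r.sense();print(s["time"],s["joint_pos"].round(2),s["ee_pos"],s["ft_force"],s["moment"],s["finger_gap"])
delta([607,-164,70],P[2])
```

```text
4.7333 [ 0.27  0.39 -0.06  1.68  0.02  1.08 -1.04] [ 607.94515882 -162.81112798   70.30238713] [-3.52771768  4.23552796 12.27057564] [ 9.44825684e-01  9.03679401e-01 -4.86766700e-04] 19.819866720056304
off [-0.0013  0.0008  0.0003] twist [-0.0004 -0.0018 -0.2639]
off [-0.0013  0.0008  0.0003] twist [-2.6000e-03  6.0000e-04  2.8777e+00]
```

Emit:
{"name": "apply_moves", "arguments": {
  "steps": [
    {"twist":[0,0,0.05],"offset":[0,0,0],"claw":0.23},
    {"twist":[0,0,0.08],"offset":[0,0,0],"claw":0.23},
    {"twist":[0,0,0.08],"offset":[0,0,0],"claw":0.23}
  ]
}}

```text
time: 4.98
ee_pos: [608.5, -162.9, 70.3]
eef_rot: [-0.0, 0.992, 0.123, 0.001]
ft_force: [-1.9, 3.1, 10.8]
finger_gap: 19.7
```

Run:
```python
from h import *
s=r.sense();print(s["time"],s["joint_pos"].round(2),s["ee_pos"],s["ft_force"],s["moment"],s["finger_gap"])
delta([607,-164,70],P[2])
```

```text
4.9833 [ 0.26  0.39 -0.05  1.68  0.02  1.07 -1.12] [ 608.53266914 -162.91595743   70.33994389] [-1.93915814  3.0696461  10.75914612] [ 0.8611688   0.59345944 -0.01344024] 19.70043910688189
off [-0.0018  0.0007  0.0003] twist [ 2.000e-04 -2.900e-03 -3.439e-01]
off [-0.0018  0.0007  0.0003] twist [-4.1000e-03 -3.0000e-04  2.7977e+00]
```

Emit:
{"name": "apply_moves", "arguments": {
  "steps": [
    {"twist":[0,0,0.05],"offset":[0,0,0],"claw":0.23},
    {"twist":[0,0,0.1],"offset":[0,0,0],"claw":0.23},
    {"twist":[0,0,0.1],"offset":[0,0,0],"claw":0.23}
  ]
}}

```text
time: 5.23
ee_pos: [609.0, -163.4, 70.4]
eef_rot: [0.001, 0.997, 0.075, 0.002]
ft_force: [-0.6, 2.4, 9.8]
finger_gap: 20.3
```

Run:
```python
from h import *
s=r.sense();print(s["time"],s["joint_pos"].round(2),s["ee_pos"],s["ft_force"],s["moment"],s["finger_gap"])
delta([607,-164,70],P[2])
for c in("side","top"):
  i=r.camera(c);cv2.imwrite(f"pics/c_{c}.png",cv2.resize(i[170:310,190:330] if c=="side" else i[100:240,210:350],(560,560),interpolation=2)[:,:,::-1])
```

```text
5.2333 [ 0.24  0.39 -0.03  1.68  0.01  1.07 -1.21] [ 609.04369477 -163.4097356    70.38759582] [-0.60214804  2.42693323  9.8008322 ] [0.54938908 0.35596068 1.19011756] 20.317854143993213
off [-0.0021  0.0003  0.0004] twist [ 0.0021 -0.0032 -0.4411]
off [-0.0021  0.0003  0.0004] twist [-0.0044 -0.0028  2.7005]
```

View pics/c_side.png

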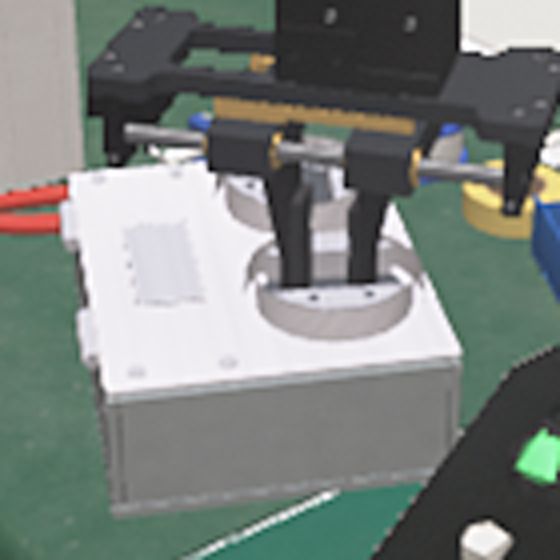

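Stop reached (1.19 N m). The picture shows the panel shut and the slot running along the box's x. Unwind the backlash a bit, centre and lift.

Emit:
{"name": "apply_moves", "arguments": {
  "steps": [
    {"twist":[0,0,-0.1],"offset":[0,0,0],"claw":0.23},
    {"twist":[0,0,-0.2],"offset":[0,0,0],"claw":0.23},
    {"twist":[0,0,-0.3],"offset":[-0.001,0,-0.002],"claw":0.23},
    {"twist":[0,0,-0.4],"offset":[-0.002,0,-0.004],"claw":0.23},
    {"twist":[0,0,-0.4],"offset":[-0.002,0,-0.008],"claw":0.23},
    {"twist":[0,0,-0.4],"offset":[-0.002,0,-0.014],"claw":0.23},
    {"twist":[0,0,-0.4],"offset":[-0.002,0,-0.025],"claw":0.23},
    {"twist":[0,0,-0.4],"offset":[-0.002,0,-0.05],"claw":0.23},
    {"twist":[0,0,-0.4],"offset":[-0.002,0,-0.08],"claw":0.23},
    {"twist":[0,0,-0.4],"offset":[-0.002,0,-0.08],"claw":0.23}
  ]
}}

```text
time: 6.17
ee_pos: [608.9, -165.7, 155.4]
eef_rot: [0.003, 0.963, 0.269, 0.005]
ft_force: [0.9, -0.4, 0.3]
finger_gap: 19.8
```

Run:
```python
from h import *
s=r.sense();print(s["time"],s["joint_pos"].round(2),s["ee_pos"],s["ft_force"],s["moment"],s["finger_gap"])
F=box2w([[-30,46,70],[-30,-46,70]],P)
delta([*F[1,:2],150],P[2]+np.pi/2-.1)
for c in("side",):
  i=r.camera(c);cv2.imwrite(f"pics/d_{c}.png",cv2.resize(i[170:310,190:330] if c=="side" else i[100:240,210:350],(560,560),interpolation=2)[:,:,::-1])
```

```text
6.1667 [ 0.3   0.31 -0.1   1.6   0.03  1.22 -0.83] [ 608.91968212 -165.73488968  155.40329937] [ 0.87891853 -0.42386075  0.34709219] [-0.02515346 -0.09725814  0.00227842] 19.75892521024896
off [-0.0919  0.0011  0.0047] twist [ 0.012   0.     -1.5169]
off [-0.0919  0.0011  0.0047] twist [ 0.     -0.0122  1.6247]
```

View pics/d_side.png

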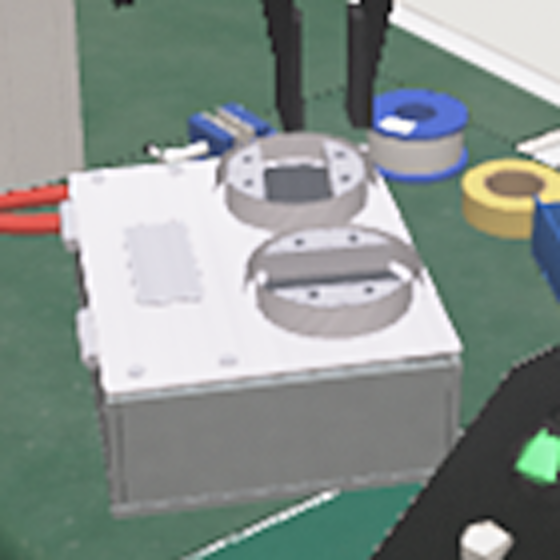

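Left is locked and the panel stays shut. Now to the right fastener.

Emit:
{"name": "apply_moves", "arguments": {
  "steps": [
    {"twist":[0,0,-0.12],"offset":[-0.01,0,0],"claw":0.3},
    {"twist":[0,0,-0.24],"offset":[-0.02,0,0],"claw":0.3},
    {"twist":[0,0,-0.36],"offset":[-0.03,0,0],"claw":0.3},
    {"twist":[0,0,-0.48],"offset":[-0.04,0,0],"claw":0.3},
    {"twist":[0,0,-0.6],"offset":[-0.05,0,0],"claw":0.3},
    {"twist":[0,0,-0.72],"offset":[-0.06,0,0],"claw":0.3},
    {"twist":[0,0,-0.84],"offset":[-0.07,0,0],"claw":0.3},
    {"twist":[0,0,-0.96],"offset":[-0.08,0,0],"claw":0.3},
    {"twist":[0,0,-1.08],"offset":[-0.09,0.001,0],"claw":0.3},
    {"twist":[0,0,-1.2],"offset":[-0.092,0.001,0.0],"claw":0.3},
    {"twist":[0,0,-1.32],"offset":[-0.092,0.001,0.0],"claw":0.3},
    {"twist":[0,0,-1.44],"offset":[-0.092,0.001,0.0],"claw":0.3}
  ]
}}

```text
time: 7.22
ee_pos: [526.4, -213.7, 147.7]
eef_rot: [-0.0, 0.544, 0.839, -0.0]
ft_force: [0.4, -0.5, 0.2]
finger_gap: 25.9
```

Run:
```python
from h import *
s=r.sense();print(s["time"],s["joint_pos"].round(2),s["ee_pos"],s["ft_force"],s["moment"],s["finger_gap"])
F=box2w([[-30,46,70],[-30,-46,70]],P)
delta([*F[1,:2],100],P[2]+np.pi/2-.1)
```

```text
7.2167 [ 0.54  0.21 -0.22  1.75  0.05  1.19  0.72] [ 526.36731176 -213.73280972  147.74318108] [ 0.38804664 -0.51583685  0.20688343] [ 2.50819675e-07 -1.26607256e-01  2.49349276e-02] 25.8979389960964
off [-0.0024  0.004   0.0477] twist [-0.0008 -0.0004 -0.0711]
off [-0.0024  0.004   0.0477] twist [-6.0000e-04  1.2000e-03  3.0705e+00]
```

Emit:
{"name": "apply_moves", "arguments": {
  "steps": [
    {"twist":[0,0,-0.071],"offset":[-0.002,0.004,0.01],"claw":0.3},
    {"twist":[0,0,-0.071],"offset":[-0.002,0.004,0.03],"claw":0.3},
    {"twist":[0,0,-0.071],"offset":[-0.002,0.004,0.044],"claw":0.3},
    {"twist":[0,0,-0.071],"offset":[-0.002,0.004,0.048],"claw":0.3},
    {"twist":[0,0,-0.071],"offset":[-0.002,0.004,0.048],"claw":0.3}
  ]
}}

```text
time: 7.63
ee_pos: [530.2, -213.2, 98.5]
eef_rot: [-0.002, 0.516, 0.857, -0.0]
ft_force: [-0.5, 0.1, 0.1]
finger_gap: 26.1
```

Run:
```python
from h import *
s=r.sense();print(s["time"],s["ee_pos"],s["ft_force"],s["finger_gap"])
F=box2w([[-30,46,70],[-30,-46,70]],P)
delta([*F[1,:2],72],P[2]+np.pi/2-.1)
i=r.camera("side");cv2.imwrite(f"pics/e.png",cv2.resize(i[170:310,190:330],(560,560),interpolation=2)[:,:,::-1])
```

```text
7.6333 [ 530.23090839 -213.23182584   98.48926837] [-0.5371193   0.08857396  0.13288613] 26.14760862570575
off [-0.0014  0.0002  0.0265] twist [-0.0023 -0.0025 -0.0046]
off [-0.0014  0.0002  0.0265] twist [-0.004   0.0036  3.137 ]
```

View pics/e.png

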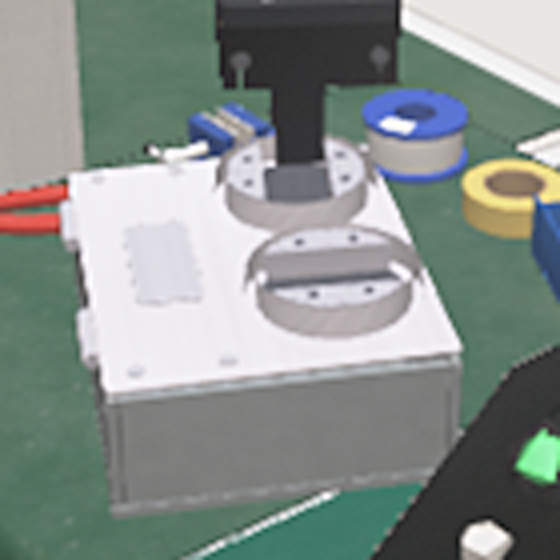

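Fingers are aligned over the far slot. Next, descend and press.

Emit:
{"name": "apply_moves", "arguments": {
  "steps": [
    {"twist":[0,0,0],"offset":[-0.001,0,0.008],"claw":0.3},
    {"twist":[0,0,0],"offset":[-0.001,0,0.014],"claw":0.3},
    {"twist":[0,0,0],"offset":[-0.001,0,0.02],"claw":0.3},
    {"twist":[0,0,0],"offset":[-0.001,0,0.025],"claw":0.3},
    {"twist":[0,0,0],"offset":[-0.001,0,0.029],"claw":0.3},
    {"twist":[0,0,0],"offset":[-0.001,0,0.031],"claw":0.3},
    {"twist":[0,0,0],"offset":[-0.001,0,0.031],"claw":0.3}
  ]
}}

```text
time: 8.27
ee_pos: [531.8, -214.4, 70.4]
eef_rot: [-0.0, 0.516, 0.857, -0.0]
ft_force: [-3.4, 2.2, 9.5]
finger_gap: 26.1
```

Emit:
{"name": "apply_moves", "arguments": {
  "steps": [
    {"twist":[0,0,0.1],"offset":[0,0,0.001],"claw":0.3},
    {"twist":[0,0,0.2],"offset":[0,0,0.001],"claw":0.3},
    {"twist":[0,0,0.3],"offset":[0,0,0.001],"claw":0.3},
    {"twist":[0,0,0.4],"offset":[0,0,0.001],"claw":0.3},
    {"twist":[0,0,0.5],"offset":[0,0,0.001],"claw":0.3},
    {"twist":[0,0,0.6],"offset":[0,0,0.001],"claw":0.3},
    {"twist":[0,0,0.7],"offset":[0,0,0.001],"claw":0.3},
    {"twist":[0,0,0.8],"offset":[0,0,0.001],"claw":0.3}
  ]
}}

```text
time: 8.93
ee_pos: [530.8, -214.1, 70.2]
eef_rot: [-0.001, 0.81, 0.586, -0.001]
ft_force: [-9.4, 2.3, 16.3]
finger_gap: 25.8
```

Run:
```python
from h import *
s=r.sense();print(s["time"],s["ee_pos"],s["ft_force"],s["moment"],s["finger_gap"])
F=box2w([[-30,46,70],[-30,-46,70]],P)
delta(F[1],P[2])
```

```text
8.9333 [ 530.84763526 -214.12953374   70.2053714 ] [-9.36566538  2.34454673 16.27448122] [0.70575936 1.96554771 0.0791496 ] 25.839888075640086
off [-0.0001  0.0002  0.0002] twist [-0.0024  0.0013  0.6624]
off [-0.0001  0.0002  0.0002] twist [-1.6000e-03 -3.1000e-03 -2.4792e+00]
```

Emit:
{"name": "apply_moves", "arguments": {
  "steps": [
    {"twist":[0,0,0.1],"offset":[0,0,0],"claw":0.3},
    {"twist":[0,0,0.2],"offset":[0,0,0],"claw":0.3},
    {"twist":[0,0,0.3],"offset":[0,0,0],"claw":0.3},
    {"twist":[0,0,0.4],"offset":[0,0,0],"claw":0.3},
    {"twist":[0,0,0.5],"offset":[0,0,0],"claw":0.3},
    {"twist":[0,0,0.6],"offset":[0,0,0],"claw":0.3},
    {"twist":[0,0,0.7],"offset":[0,0,0],"claw":0.3},
    {"twist":[0,0,0.8],"offset":[0,0,0],"claw":0.3},
    {"twist":[0,0,0.88],"offset":[0,0,0],"claw":0.3},
    {"twist":[0,0,0.94],"offset":[0,0,0],"claw":0.3},
    {"twist":[0,0,0.94],"offset":[0,0,0],"claw":0.3}
  ]
}}

```text
time: 9.85
ee_pos: [533.1, -214.5, 70.3]
eef_rot: [0.001, 0.988, 0.157, 0.001]
ft_force: [-2.3, 1.8, 11.4]
finger_gap: 26.3
```

Run:
```python
from h import *
s=r.sense();print(s["time"],s["ee_pos"],s["ft_force"],s["moment"],s["finger_gap"])
F=box2w([[-30,46,70],[-30,-46,70]],P)
delta(F[1],P[2])
```

```text
9.85 [ 533.10377507 -214.53324554   70.30258522] [-2.29860891  1.83300407 11.4450037 ] [ 0.37734608  0.74531535 -0.049161  ] 26.283028090353483
off [-0.0019 -0.0009  0.0003] twist [ 0.0016 -0.0017 -0.2751]
off [-0.0019 -0.0009  0.0003] twist [-2.5000e-03 -2.3000e-03  2.8665e+00]
```

Emit:
{"name": "apply_moves", "arguments": {
  "steps": [
    {"twist":[0,0,0.04],"offset":[0,0,0],"claw":0.3},
    {"twist":[0,0,0.08],"offset":[0,0,0],"claw":0.3},
    {"twist":[0,0,0.12],"offset":[0,0,0],"claw":0.3},
    {"twist":[0,0,0.12],"offset":[0,0,0],"claw":0.3}
  ]
}}

```text
time: 10.18
ee_pos: [532.8, -214.8, 70.3]
eef_rot: [0.001, 0.995, 0.101, 0.0]
ft_force: [-5.0, -0.3, 12.0]
finger_gap: 26.3
```

Run:
```python
from h import *
s=r.sense();print(s["time"],s["ee_pos"],s["ft_force"],s["moment"],s["finger_gap"])
F=box2w([[-30,46,70],[-30,-46,70]],P)
delta(F[1],P[2])
```

```text
10.1833 [ 532.78373011 -214.84293368   70.34517186] [-5.00382054 -0.30217011 11.95033924] [0.15293794 0.96439722 1.73323603] 26.28356722926317
off [-0.0017 -0.0009  0.0003] twist [ 2.700e-03 -1.000e-04 -3.884e-01]
off [-0.0017 -0.0009  0.0003] twist [-1.0000e-04 -3.8000e-03  2.7532e+00]
```

Stop reached (1.7 N m). Back off, lift clear and look.

Emit:
{"name": "apply_moves", "arguments": {
  "steps": [
    {"twist":[0,0,-0.1],"offset":[0,0,0],"claw":0.3},
    {"twist":[0,0,-0.2],"offset":[0,0,0],"claw":0.3},
    {"twist":[0,0,-0.3],"offset":[-0.001,0,-0.002],"claw":0.3},
    {"twist":[0,0,-0.37],"offset":[-0.001,0,-0.004],"claw":0.3},
    {"twist":[0,0,-0.37],"offset":[-0.001,0,-0.008],"claw":0.3},
    {"twist":[0,0,-0.37],"offset":[-0.001,0,-0.014],"claw":0.3},
    {"twist":[0,0,-0.37],"offset":[-0.001,0,-0.025],"claw":0.3},
    {"twist":[0,0,-0.37],"offset":[-0.001,0,-0.05],"claw":0.3},
    {"twist":[0,0,-0.37],"offset":[-0.001,0,-0.08],"claw":0.3},
    {"twist":[0,0,-0.37],"offset":[-0.001,0,-0.12],"claw":0.3},
    {"twist":[0,0,-0.37],"offset":[-0.001,0,-0.12],"claw":0.3}
  ]
}}

```text
time: 11.1
ee_pos: [535.4, -216.3, 197.3]
eef_rot: [0.004, 0.96, 0.279, 0.006]
ft_force: [1.9, -1.7, 0.9]
finger_gap: 26.3
```

Run:
```python
from h import *
s=r.sense();print(s["time"],s["ee_pos"],s["ft_force"],s["finger_gap"])
i=r.camera("side");cv2.imwrite(f"pics/f.png",cv2.resize(i[170:310,150:330],(720,560),interpolation=2)[:,:,::-1])
```

```text
11.1 [ 535.38083631 -216.29656063  197.32982856] [ 1.86654261 -1.70155432  0.93616432] 26.298462051255093
```

View pics/f.png

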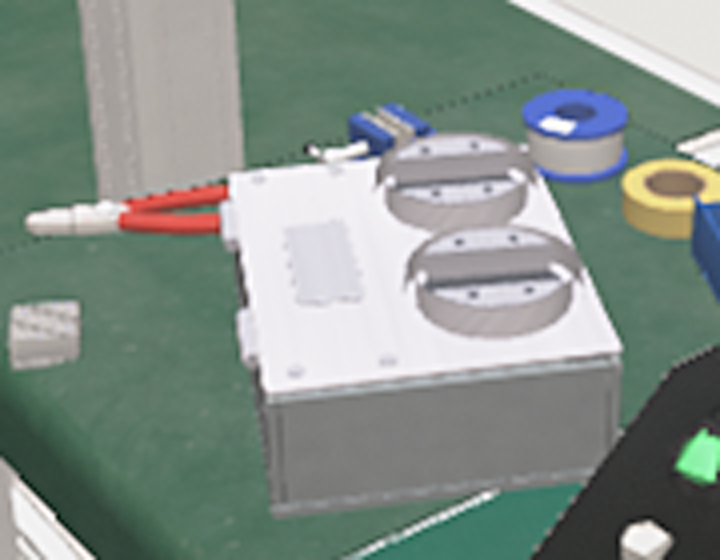

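Both slots lie along the box's x (crop (460,170) and (495,265)), the panel is shut and nothing touches it. Handing in.

```bash
python3 -c "
from cell import r
print(r.hand_in())"
```

```text
the job is handed in; nothing more can be done
None
```

Both fasteners are locked and the panel stays shut by itself; I handed the job in after about 11 s of robot time (limit 51 s).

- **What I did:** I set the fingertips in the left slot, pressed the panel shut with about 13 N, and turned clockwise to the end stop. I then did the same with the right one. Pressing stayed under about 17 N.
- **Last checks:** The moment at the end stops was about 1.2 N m (left) and 1.7 N m (right). With the gripper 110 mm clear of the heads, the final side picture shows the panel flat and shut and both slots along the box's x. The bystanders visible in it look unmoved.
- **What disagreed:** The tool had to turn about 0.1 rad further than I first worked out, because the fingertips are thinner than I assumed. The joint values themselves can't be read, so "locked" rests on the felt stops and the pictures.

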